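# Swing in the bail and stack the red caddy on the crate

### The arm

A 6-joint arm with a two-finger parallel gripper is mounted at the origin on the work surface. World frame = base frame: x ahead of the robot, y to its left, z up, the work surface at z = 0. Lengths are in mm, angles in rad, forces in N, time in s.
With the tool pointing down it reaches from about 275 to 1000 mm from the base axis. Payload 8.4 kg.
Tool frame: the origin (TCP) lies on the centre line of the jaws, within the pads' length; the fingertips stand r.tip_reach ahead of it and the grasp point (between the pads) lies 11 mm behind it (r.tip_reach is the distance from the TCP to the fingertips, in mm); z points along the fingers, y is the line along which they close (so a half turn about z gives the same grasp; the last joint's range is limited). The gripper opens to 85 mm and grips with 20 to 120 N. Pads are 22 mm wide; open, the fingers measure 114 mm over their backs; the gripper's body (76 mm by 85 mm) begins 54 mm behind the grasp point. The pads swing forward as they close: fully open they stand 13 mm farther back than shut.
Start: joints at [-1.107, 0.353, 1.633, -0, 1.155, -0.002], TCP at [280.71, -558.417, 239.281] pointing down, gripper open.
Joint ranges: [-2.63, 2.63], [-0.92, 2.1], [0.06, 2.66], [-1.3, 4.44], [0, 2.69], [-3.02, 3.02]. Speed limits (rad/s): [2.22, 2.22, 2.79, 3.14, 3.14, 3.14].

### API

Orientations are given as [roll, pitch, yaw] about the fixed x, y, z axes, in that order (R = Rz(yaw) Ry(pitch) Rx(roll)).
In Python, from rig import r gives the robot as it stands.
- The arm moves only by the tool carry_out, never from a script. Its argument "targets" is a list of rows, each an object with "dp": the shift along the tool's x, y, z in mm, a list of three; "yaw": the turn about the tool's z in degrees. A call has 1 to 12 rows; each row is the pose to reach, as a shift and turn from the pose commanded when the call began, along the tool's axes at that moment; what a row does not reach only later rows make up. A row lasts 1/8 s, in which the tool goes at most 62.5 mm and 10.7 degrees, less where a joint would pass 70% of its speed; a pose out of reach is approached as far as the arm can. A call with a gripper value outside its range is refused whole. "fingers" is the opening, from -1 (shut) to 1 (fully open), so that 0 is half open, set as the call begins (left out, the last holds). The fingers move at their own pace and stop on an object; "grip_force" is the grip in N (left out, the last holds). Time passes only in rows, so rows that repeat a pose let the fingers close. It gives the time, the measured TCP pose, the force, the opening and the grip force at its end, in the units of the state.
- r.sense(): the state, without advancing time (a new reading comes with each control period).
- r.grab_frame(name): name is "side" or "top" or "wrist"; returns the picture (400x640x3 uint8, red, green, blue); there is no depth.
- r.get_calibration(name): a dict with "fx", "fy", "cx", "cy" (pixels), "rvec" (rotation vector, rad) and "tvec" (3), from world to camera coordinates, as OpenCV has them. Camera axes: x right, y down, z forward; pixel columns grow to the right and rows downward; lengths in mm; the calibration is good to about 2 mm. A picture is of the moment at which its call begins: read the wrist's pose just before it. get_calibration takes no time and is no camera call; for the wrist camera it gives the pose at the moment of the call.
- r.sign_off(): hands the job in; it is judged then, once.
The state is a dict: "clock": time; "qpos": joint angles; "qvel": joint speeds; "joint_efforts": joint torques, N m; "eef_pos": TCP position; "tcp_rot": TCP orientation; "contact_force": force on the tool from outside, world axes, zero at the start; "wrist_torque": the same for the moment, N m; "opening": opening from 0.0 (shut) to 1.0 (fully open); "grasp_force": force on a finger pad.
Only numpy, scipy, OpenCV 4.12 (cv2) and the standard library are available. Lean on these libraries where they do the work, as an engineer would, in place of code of your own. Each camera call takes 0.05 s, during which the arm holds its last target. There are 200 camera calls.

### The job

On the garage bench a blue crate has one of its two steel bail arms still leaning outward. Swing that bail fully in so that its bar lies across the crate's mouth like the other one, then pick up the red caddy by its handle and set it gently down on the two bails, level, centred over the crate and lengthways along it, and let go. Leave the yellow caddy where it stands.

Things in the scene. Friction and masses are not known exactly. Their poses are not given: they have to be found in the camera images.
- crate: Loose open blue crate, 2 kg: 150 (x) by 220 (y) by 90 mm high, walls 5, fittings inside up to 33 high. Origin: centre of underside, z up. Two steel bails, 9 mm round bar, pivot outside the long walls about axes along x at y = +92 and -92, z = 80 mm, legs at x = +-81. Swung in, the cross bars lie over the mouth at y = +44 and -44, bar top z = 99. The -y bail is in; the +y one leans outward.
- bail_bar (a point): Middle (on the centre line) of the cross bar, along crate x, of the bail at the crate's +y end. It moves on a 50 mm circle about the pivot (crate y = 92, z = 80 mm). Start: y 107 to 126, z 117 to 128, past upright; swung in against its stop, 1.6 to 2 rad up and over towards -y: y = 44, z = 94.5. The stiff pivot stays where left; 1 to 3 N at the bar moves it.
- red_caddy: Loose red hand caddy, 0.35 to 0.7 kg: tray 110 (x) by 150 (y) mm, walls 45 high, flat underside. Origin: centre of underside, z up. Black handle bar along y over its middle: 112 long, 16 thick (x), z = 85 to 105 mm, on posts 10 thick at y = +-50, open below to a divider at z = 40. Smaller than the crate's mouth: only the two bails hold it, underside 99 above the crate's.
- yellow_caddy: Yellow caddy of the same shape and size, brass and copper fittings inside: a bystander, not to be moved. Origin: centre of underside.

How it is judged (in metres and radians):
On the way:
1. the outward bail is swung in: its bar lies across the crate's mouth, within 8 mm of its stop (y of bail_bar in the frame of crate below 0.052 m and z of bail_bar in the frame of crate below 0.1025 m), for 0.2 s.
At the end, for the whole second after the job is handed in: The bail is in (bar within 8 mm of its stop); the red caddy rests released on both bails, within 25 mm of the crate's centre along each crate axis, level within 10 degrees, lengthways within 15 (either way round), underside 92 to 107 mm above the crate's underside; crate upright, all at rest (all of step 1 and x of red_caddy in the frame of crate between -0.025 and 0.025 m and y of red_caddy in the frame of crate between -0.025 and 0.025 m and z of red_caddy in the frame of crate between 0.092 and 0.107 m and angle between red_caddy's own z axis and vertical below 0.175 rad and angle between crate's own z axis and vertical below 0.1 rad and angle between the y axis of red_caddy and the y axis of crate, either way round below 0.26 rad and linear speed of red_caddy below 0.02 m/s); the robot touches nothing.
It fails at once if the yellow caddy is moved more than 40 mm (distance of yellow_caddy from where it was at the start of the episode above 0.04 m).
It fails at once if the red caddy is dropped or slammed on the crate or its bails (over 100 N) (contact force between red_caddy and crate above 100 N).
It also fails if it takes over 58 s, if anything falls off the work surface, if the arm or the gripper's body presses on something with over 40 N, if the wrist force passes 120 N, or if a joint passes its speed limit or range.

## Working session

There is one attempt and no reset: what is moved stays moved. The work goes in short steps, Python scripts to look and compute and a tool call to move; the robot and the scene stay as the last step left them, time stands still between calls to the robot, and variables do not carry over. Pictures are saved under pics/ and viewed, at most 10 in all, crops included, and the job is handed in when it is done.

Besides the shell and the picture viewer there is one more tool, called after "Request:" as name([rows], argument=value, ...), one row to a line, values as JSON. carry_out: Moves the arm, as the interface text tells. Its arguments: {"type":"object","properties":{"targets":{"type":"array","items":{"type":"object","properties":{"dp":{"type":"array","items":{"type":"number"}},"yaw":{"type":"number"}}}},"fingers":{"type":"number"},"grip_force":{"type":"number"}},"required":["targets"]}

```bash
mkdir -p pics
python3 - <<'E'
from rig import r
import cv2
s=r.sense();print(s['clock'],s['eef_pos'],s['tcp_rot'],s['opening'],r.tip_reach)
for n in('top','side'):
    im=r.grab_frame(n);cv2.imwrite(f'pics/{n}0.png',im[:,:,::-1]);print(n,r.get_calibration(n))
E
```

```text
0.0 [ 280.51856768 -558.01226296  238.55648724] [-3.14023246e+00 -5.08609627e-05  4.65789614e-01] 1.0027052738280824 8.0
top {'fx': 416.7264980033906, 'fy': 416.7264980033906, 'cx': 316.74030360614034, 'cy': 205.91053239981872, 'rvec': array([ 2.16085934, -2.11469293,  0.1841263 ]), 'tvec': array([ -8.74759386, 494.26667596, 798.27836785])}
side {'fx': 392.22244578695506, 'fy': 392.22244578695506, 'cx': 317.6916364077416, 'cy': 197.81737884443595, 'rvec': array([ 0.13739732, -2.72284785,  1.49814786]), 'tvec': array([507.94987034,  96.91350995, 811.96800856])}
```

View pics/top0.png

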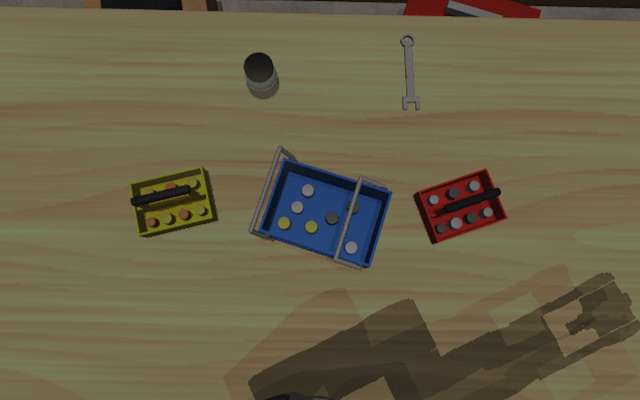

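View pics/side0.png

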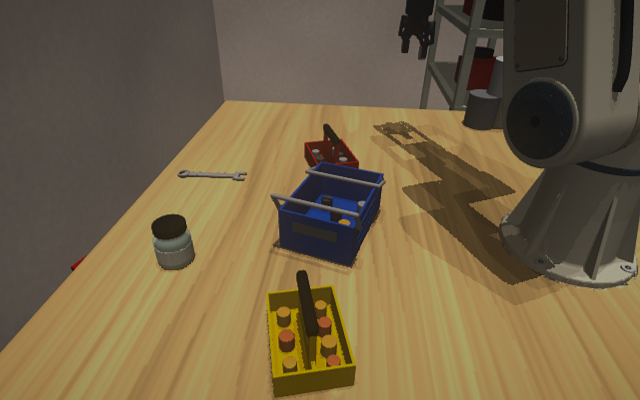

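The top view shows the crate rim corners near (286,161), (390,190), (371,266) and (260,232). The outward bail's bar runs from about (281,150) to (252,234). The red caddy is around (460,206), with its handle from (447,209) to (499,193). Yellow is at (173,202), and the side view agrees with all of this.

```bash
cat > h.py <<'E'
import cv2,numpy as np
from rig import r
def cast(cal,uv,z):
    R=cv2.Rodrigues(cal['rvec'])[0];C=-R.T@cal['tvec']
    uv=np.atleast_2d(np.float64(uv))
    d=np.c_[(uv[:,0]-cal['cx'])/cal['fx'],(uv[:,1]-cal['cy'])/cal['fy'],np.ones(len(uv))]@R
    return C+d*((z-C[2])/d[:,2])[:,None]
def mask(im,c):
    h=cv2.cvtColor(im,cv2.COLOR_RGB2HSV);H,S,V=cv2.split(h)
    if c=='blue':m=(H>100)&(H<130)&(S>120)&(V>30)
    if c=='red':m=((H<6)|(H>174))&(S>170)&(V>50)
    if c=='yellow':m=(H>23)&(H<33)&(S>200)&(V>60)
    if c=='dark':m=(V<45)
    return m.astype(np.uint8)*255
def big(m,roi=None):
    if roi:
        k=np.zeros_like(m);x0,y0,x1,y1=roi;k[y0:y1,x0:x1]=255;m=m&k
    return max(cv2.findContours(m,cv2.RETR_EXTERNAL,cv2.CHAIN_APPROX_NONE)[0],key=cv2.contourArea)
def rect(cal,c,z):
    P=cast(cal,c[:,0],z)[:,:2].astype(np.float32)
    return cv2.minAreaRect(P)
E
python3 - <<'E'
from h import *
im=cv2.imread('pics/top0.png')[:,:,::-1].copy();cal=r.get_calibration('top')
for c,z,roi in(('blue',90,(230,130,410,290)),('red',45,(400,150,520,260)),('yellow',45,(110,150,230,250)),('dark',105,(430,180,510,225))):
    k=big(mask(im,c),roi);print(c,rect(cal,k,z),cv2.boundingRect(k))
print('C',cast(cal,[[316,205]],0))
print('bar',cast(cal,[(281,150),(252,234)],122))
print('inbar',cast(cal,[(360,180),(337,259)],94))
print('handle',cast(cal,[(444,209),(500,193)],100))
v=cv2.resize(im[120:280,220:520],(800,427),interpolation=cv2.INTER_CUBIC);cv2.imwrite('pics/crop.png',v[:,:,::-1])
E
```

```text
blue ((485.0693054199219, 19.457420349121094), (148.6973876953125, 154.89752197265625), 73.3092041015625) (259, 158, 98, 100)
red ((502.92864990234375, -289.692626953125), (109.10851287841797, 150.6739959716797), 20.073537826538086) (418, 169, 89, 73)
yellow ((474.4243469238281, 308.6258239746094), (16.144458770751953, 74.36823272705078), 14.853180885314941) (144, 205, 38, 13)
dark ((504.8135986328125, -282.1770324707031), (124.76416015625, 71.87052917480469), 89.33824920654297) (436, 180, 68, 39)
C [[503.11425381   3.34633486   0.        ]]
bar [[584.58754328  70.86674381 122.        ]
 [427.12321878 117.38116278 122.        ]]
inbar [[537.39574942 -79.24328056  94.        ]
 [386.94806262 -37.31493091  94.        ]]
handle [[ 483.92564936 -236.22078736  100.        ]
 [ 516.87979788 -343.0405869   100.        ]]
```

View pics/crop.png

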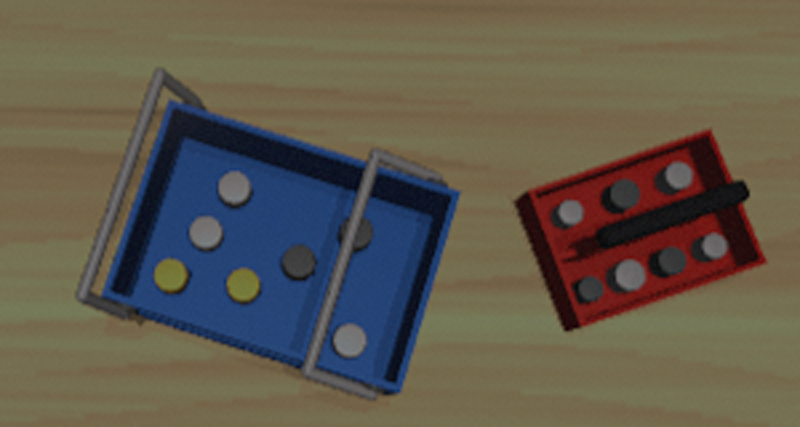

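The crop shows the rim corners at crop pixels (172,103), (460,190), (398,393) and (105,297). The bail bar runs from (158,72) to (82,297), and the handle from (600,238) to (748,190).

Run:
```python
from h import *
cal=r.get_calibration('top');f=lambda L:np.array(L)*[300/800,160/427]+[220,120]
R=cast(cal,f([(172,103),(460,190),(398,393),(105,297)]),90)[:,:2]
print('crate',R.mean(0),[np.linalg.norm(R[i]-R[i-1]) for i in range(4)],cv2.minAreaRect(R.astype(np.float32)))
y=(R[0]+R[3]-R[1]-R[2]);y/=np.linalg.norm(y);x=np.array([y[1],-y[0]]);c=R.mean(0);print('y ang',np.degrees(np.arctan2(y[1],y[0])))
for n,L,z in(('bar',[(160,72),(82,297)],122),('inbar',[(376,154),(310,370)],95),('hand',[(600,238),(748,190)],100),('redrim',[(530,190),(712,131),(765,262),(583,322)],45)):
    P=cast(cal,f(L),z)[:,:2];m=P.mean(0);d=P[0]-P[1]
    print(n,P.tolist(),m,'len',np.linalg.norm(d),'ang',np.degrees(np.arctan2(d[1],d[0])),'crate xy',(m-c)@x,(m-c)@y)
im=cv2.imread('pics/top0.png')[:,:,::-1].copy()
h=cv2.cvtColor(im,cv2.COLOR_RGB2HSV)
# handle by two views
s=cv2.imread('pics/side0.png')[110:270,240:400];cv2.imwrite('pics/sc.png',cv2.resize(s,(600,600),interpolation=cv2.INTER_CUBIC))
```

```text
crate [475.9886332  -16.09565362] [np.float64(147.95773540704727), np.float64(216.48826251898953), np.float64(151.3137428189141), np.float64(215.28402376768014)] ((476.7916259765625, -16.339065551757812), (216.46224975585938, 151.3126220703125), 73.1607666015625)
y ang 73.60612519780116
bar [[590.3672346561698, 72.92873612774885], [431.9550513082012, 119.85046137937503]] [511.16114298  96.38959875] len 165.21521762131817 ang -16.49930131473844 crate xy 1.9948277087195534 117.83911959529856
inbar [[541.68719370934, -81.02367980268251], [387.5347485005952, -35.86734438186778]] [464.6109711  -58.44551209] len 160.63023063070102 ang -16.327048162277496 crate xy 1.0376838597586244 -43.8393079332174
hand [[483.6250656936254, -238.0877761548344], [520.3811756480084, -344.1679167304181]] [ 502.00312067 -291.12784644] len 112.26757253772921 ang 109.1108834194202 crate xy 102.58162997596291 -256.5082256786953
redrim [[528.4020689113261, -203.47168556356627], [577.6088138776662, -343.93601870830526], [477.2685565570603, -379.1399986981579], [429.26843962746307, -240.97851807736447]] [ 503.13696974 -291.88155526] len 148.8339095635758 ang 109.30611668499316 crate xy 103.88210740178721 -256.91127551239384
```

View pics/sc.png

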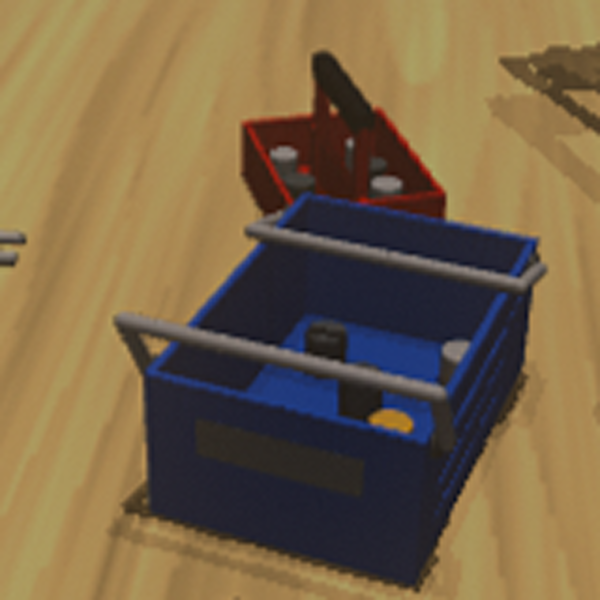

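The measurements match the given sizes: rim 216x150, inner bar at crate y -43.8, handle length 112, bail bar at crate y +118. So the crate is at (476.5,-16.3) with its y axis at 73.5°, and the handle is at (502,-291) along 109.2°. Next I'll work out the first move, with the fingers shut.

```bash
cat >> h.py <<'E'
from scipy.spatial.transform import Rotation as Ro
CC=np.array([476.5,-16.3]);CA=np.radians(73.5)
def crate(x,y):
    u=np.array([np.cos(CA),np.sin(CA)]);return CC+y*u+x*np.array([u[1],-u[0]])
def plan(pts):
    """pts: world xyz, tool-y angle deg -> dp,yaw from current pose"""
    s=r.sense();R=Ro.from_euler('xyz',s['tcp_rot']).as_matrix()
    a0=np.degrees(np.arctan2(R[1,1],R[0,1]))
    print('t',s['clock'],'pos',np.round(s['eef_pos'],1),'ya',round(a0,1),'F',np.round(s['contact_force'],1),'open',round(s['opening'],2),'tip',r.tip_reach)
    for x,y,z,a in pts:
        print(np.round(R.T@(np.array([x,y,z])-s['eef_pos']),1),'yaw',round(-((a-a0+90)%180-90),1))
E
python3 - <<'E'
from h import *
plan([(*crate(0,148),238,-16.5),(*crate(0,148),125,-16.5)])
E
```

```text
t 0.1 pos [ 280.5 -558.   238.6] ya -63.3 F [-0.2 -0.5 -0.1] open 1.0 tip 8.0
[ 519.7 -503.9    1.3] yaw -46.8
[ 519.7 -503.8  114.3] yaw -46.8
```

Request:
carry_out([
  {"dp": [260,-252,0],"yaw": -23},
  {"dp": [520,-504,0],"yaw": -47},
  {"dp": [520,-504,0],"yaw": -47},
  {"dp": [520,-504,0],"yaw": -47},
  {"dp": [520,-504,0],"yaw": -47},
  {"dp": [520,-504,0],"yaw": -47},
  {"dp": [520,-504,0],"yaw": -47},
  {"dp": [520,-504,0],"yaw": -47},
  {"dp": [520,-504,0],"yaw": -47},
  {"dp": [520,-504,0],"yaw": -47},
  {"dp": [520,-504,0],"yaw": -47},
  {"dp": [520,-504,0],"yaw": -47},
], fingers=-1)

```text
clock: 1.6
eef_pos: [519.3, 128.2, 239.1]
tcp_rot: [-3.141, -0.0, 1.288]
contact_force: [-0.1, -0.4, 0.2]
opening: -0.0
grasp_force: 0.0
```

Request:
carry_out([
  {"dp": [0,0,60],"yaw": 0},
  {"dp": [0,0,122],"yaw": 0},
  {"dp": [0,0,122],"yaw": 0},
  {"dp": [-10,0,122],"yaw": 0},
  {"dp": [-20,0,122],"yaw": 0},
  {"dp": [-28,0,122],"yaw": 0},
  {"dp": [-36,0,122],"yaw": 0},
  {"dp": [-44,0,122],"yaw": 0},
  {"dp": [-52,0,122],"yaw": 0},
  {"dp": [-60,0,122],"yaw": 0},
  {"dp": [-68,0,122],"yaw": 0},
  {"dp": [-74,0,122],"yaw": 0},
])

```text
clock: 3.1
eef_pos: [497.9, 54.1, 117.1]
tcp_rot: [-3.141, -0.0, 1.286]
contact_force: [0.9, 3.2, -2.0]
opening: -0.002
grasp_force: 1.8
```

Run:
```python
from h import *
im=r.grab_frame('side');cv2.imwrite('pics/s1.png',cv2.resize(im[110:310,200:440],(720,600))[:,:,::-1])
plan([(*crate(0,76),117,-16.5)])
```

```text
t 3.15 pos [497.7  53.6 117.1] ya -16.3 F [-0.3  1.2 -0. ] open -0.0 tip 8.0
[ 3.  -0.5  0.1] yaw 0.2
```

View pics/s1.png

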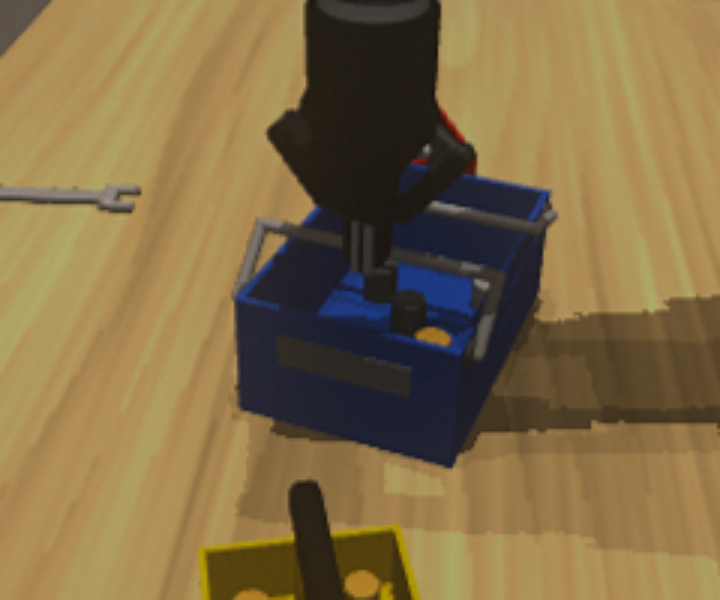

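The bail is past upright and leaning in, with the fingers behind it. Now I'll go over the top and press it down.

Request:
carry_out([
  {"dp": [10,0,0],"yaw": 0},
  {"dp": [10,0,-34],"yaw": 0},
  {"dp": [10,0,-34],"yaw": 0},
  {"dp": [-20,0,-34],"yaw": 0},
  {"dp": [-20,0,-30],"yaw": 0},
  {"dp": [-20,0,-22],"yaw": 0},
  {"dp": [-21,0,-15],"yaw": 0},
  {"dp": [-22,0,-9],"yaw": 0},
  {"dp": [-24,0,-3],"yaw": 0},
  {"dp": [-26,0,2],"yaw": 0},
  {"dp": [-26,0,5],"yaw": 0},
  {"dp": [-26,0,7],"yaw": 0},
])

```text
clock: 4.65
eef_pos: [490.9, 29.5, 110.2]
tcp_rot: [3.142, -0.0, 1.286]
contact_force: [0.3, -0.6, 0.6]
opening: -0.001
grasp_force: 0.4
```

Request:
carry_out([
  {"dp": [0,0,2],"yaw": 0},
  {"dp": [0,0,3],"yaw": 0},
  {"dp": [0,0,4],"yaw": 0},
  {"dp": [0,0,4],"yaw": 0},
])

```text
clock: 5.15
eef_pos: [491.0, 29.5, 106.8]
tcp_rot: [3.141, -0.0, 1.286]
contact_force: [-2.6, -0.1, 8.2]
opening: -0.002
grasp_force: 3.6
```

Run:
```python
from h import *
im=r.grab_frame('side');cv2.imwrite('pics/s2.png',cv2.resize(im[110:310,200:440],(720,600))[:,:,::-1])
plan([(*crate(0,76),117,-16.5)])
```

```text
t 5.2 pos [491.   29.5 106.8] ya -16.3 F [-2.7 -0.8  7.4] open -0.0 tip 8.0
[ 28.   -0.8 -10.2] yaw 0.2
```

View pics/s2.png

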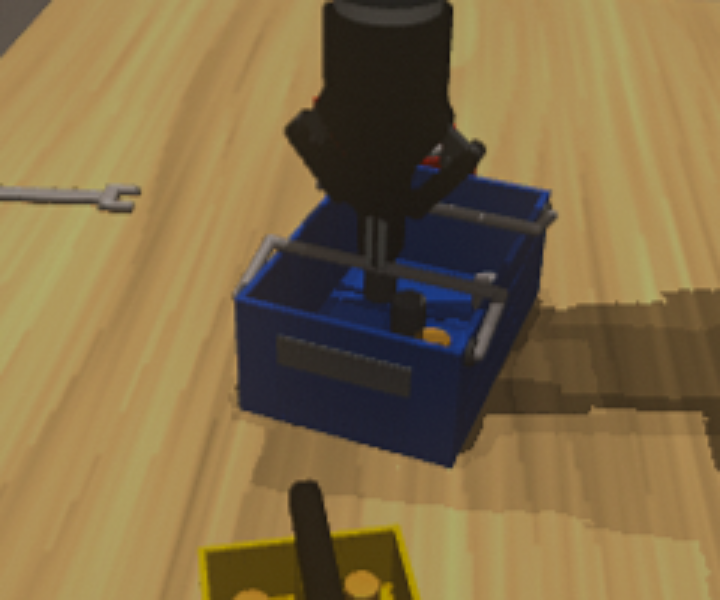

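The bar is down at its stop: the tip is at z≈99 with an 8 N reaction. Now I'll lift and go to the red caddy.

Request:
carry_out([
  {"dp": [0,0,-60],"yaw": 0},
  {"dp": [0,0,-120],"yaw": 0},
  {"dp": [0,0,-150],"yaw": 0},
  {"dp": [0,0,-150],"yaw": 0},
], fingers=0.3)

```text
clock: 5.7
eef_pos: [492.4, 29.7, 258.9]
tcp_rot: [3.137, -0.002, 1.286]
contact_force: [1.2, 0.5, -0.3]
opening: 0.65
grasp_force: 0.0
```

Run:
```python
from h import *
plan([(502,-291,257,19.2),(502,-291,104,19.2)])
```

```text
t 5.7 pos [492.4  29.7 258.9] ya -16.3 F [ 1.2  0.5 -0.3] open 0.65 tip 8.0
[-305.    99.3    1.8] yaw -35.5
[-305.3   98.5  154.8] yaw -35.5
```

Request:
carry_out([
  {"dp": [-60,20,0],"yaw": -8},
  {"dp": [-120,40,0],"yaw": -16},
  {"dp": [-180,59,0],"yaw": -24},
  {"dp": [-240,78,0],"yaw": -30},
  {"dp": [-305,99,0],"yaw": -35.5},
  {"dp": [-305,99,0],"yaw": -35.5},
  {"dp": [-305,99,0],"yaw": -35.5},
  {"dp": [-305,99,0],"yaw": -35.5},
])

```text
clock: 6.7
eef_pos: [500.0, -289.6, 255.6]
tcp_rot: [-3.141, -0.001, 1.906]
contact_force: [-0.8, 0.9, 0.6]
opening: 0.649
grasp_force: 0.0
```

Run:
```python
from h import *
plan([(502,-291,104,19.2)])
a=r.grab_frame('top');wc=r.get_calibration('wrist');w=r.grab_frame('wrist')
cv2.imwrite('pics/t3.png',a[:,:,::-1]);cv2.imwrite('pics/w3.png',w[:,:,::-1])
import pickle;pickle.dump(wc,open('wc.pkl','wb'))
v=np.vstack([cv2.resize(a[120:280,220:520],(530,283),interpolation=cv2.INTER_CUBIC),cv2.resize(w,(530,314))[:, :]])
cv2.imwrite('pics/v3.png',v[:,:,::-1])
```

```text
t 6.7 pos [ 500.  -289.6  255.6] ya 19.2 F [-0.8  0.9  0.6] open 0.65 tip 8.0
[ -2.2   1.5 151.6] yaw 0.0
```

View pics/v3.png

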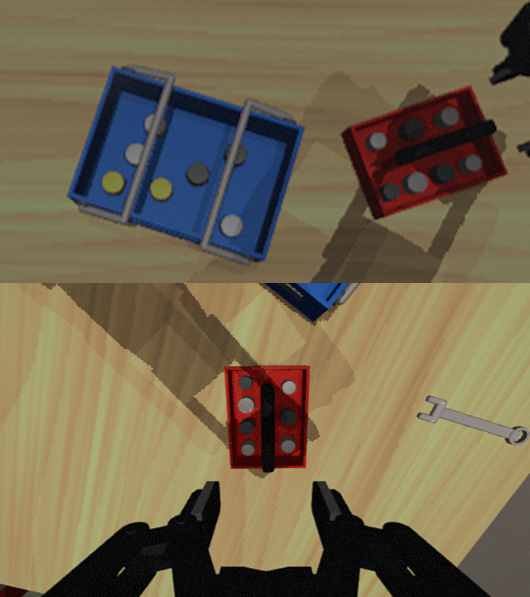

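Both bails now lie across the mouth: bars at crop (160,75)-(127,220) and (250,105)-(208,250). In the wrist view the handle is centred between the jaws. Descending to grasp.

Request:
carry_out([
  {"dp": [-2,1.5,60],"yaw": 0},
  {"dp": [-2,1.5,120],"yaw": 0},
  {"dp": [-2,1.5,150],"yaw": 0},
  {"dp": [-2,1.5,169],"yaw": 0},
  {"dp": [-2,1.5,169],"yaw": 0},
  {"dp": [-2,1.5,169],"yaw": 0},
])

```text
clock: 7.55
eef_pos: [503.3, -292.8, 88.7]
tcp_rot: [3.14, 0.002, 1.906]
contact_force: [0.5, -0.3, -0.5]
opening: 0.652
grasp_force: 0.0
```

Request:
carry_out([
  {"dp": [0,0,0],"yaw": 0},
  {"dp": [0,0,0],"yaw": 0},
  {"dp": [0,0,0],"yaw": 0},
  {"dp": [0,0,0],"yaw": 0},
  {"dp": [0,0,0],"yaw": 0},
  {"dp": [0,0,0],"yaw": 0},
  {"dp": [0,0,0],"yaw": 0},
], fingers=-1, grip_force=70)

```text
clock: 8.43
eef_pos: [503.1, -292.7, 88.0]
tcp_rot: [3.14, 0.001, 1.906]
contact_force: [2.3, 1.2, 5.7]
opening: 0.169
grasp_force: 72.8
```

Request:
carry_out([
  {"dp": [0,0,-10],"yaw": 0},
  {"dp": [0,0,-30],"yaw": 0},
  {"dp": [0,0,-70],"yaw": 0},
  {"dp": [0,0,-120],"yaw": 0},
  {"dp": [0,0,-170],"yaw": 0},
  {"dp": [0,0,-170],"yaw": 0},
  {"dp": [0,0,-170],"yaw": 0},
  {"dp": [0,0,-170],"yaw": 0},
])

```text
clock: 9.43
eef_pos: [501.1, -291.8, 255.2]
tcp_rot: [-3.139, -0.003, 1.906]
contact_force: [0.3, -0.2, -4.6]
opening: 0.17
grasp_force: 71.3
```

Run:
```python
from h import *
im=cv2.imread('pics/t3.png')[:,:,::-1].copy();cal=r.get_calibration('top')
# crate from 2nd top image: rim corners and bars picked in view (x530/300)
f=lambda L:np.array(L)*[300/530,160/283]+[220,120]
R=cast(cal,f([(112,68),(304,127),(264,262),(69,198)]),90)[:,:2]
print('crate',R.mean(0),cv2.minAreaRect(R.astype(np.float32)))
for L in([(171,76),(126,219)],[(248,105),(206,249)]):
    P=cast(cal,f(L),95)[:,:2];d=P[0]-P[1];print(P.mean(0),np.linalg.norm(d),np.degrees(np.arctan2(d[1],d[0])))
plan([(*crate(0,0),257,-16.5)])
```

```text
crate [475.04400492 -15.30520909] ((474.46551513671875, -15.150177001953125), (218.15553283691406, 151.3370361328125), 73.7777328491211)
[490.87706796  25.80447099] 161.74954273172776 -15.774672793930357
[461.03013902 -58.20958224] 160.714730212771 -15.621341388939323
t 9.425 pos [ 501.1 -291.8  255.2] ya 19.2 F [ 0.3 -0.2 -4.6] open 0.17 tip 8.0
[268.3  67.3  -1.2] yaw 35.7
```

The caddy is lifted: weight 4.6 N, opening 0.17, which is about 15 mm. The re-measured crate centre, (476,-16), agrees. Next I'll carry it over the crate.

Request:
carry_out([
  {"dp": [15,4,0],"yaw": 3},
  {"dp": [50,13,0],"yaw": 8},
  {"dp": [90,23,0],"yaw": 13},
  {"dp": [130,33,0],"yaw": 18},
  {"dp": [170,43,0],"yaw": 23},
  {"dp": [210,53,0],"yaw": 28},
  {"dp": [240,60,0],"yaw": 32},
  {"dp": [258,65,0],"yaw": 35},
  {"dp": [268,67,0],"yaw": 35.5},
  {"dp": [268,67,0],"yaw": 35.5},
  {"dp": [268,67,0],"yaw": 35.5},
  {"dp": [268,67,0],"yaw": 35.5},
])

```text
clock: 10.92
eef_pos: [477.5, -18.0, 257.2]
tcp_rot: [-3.141, 0.0, 1.286]
contact_force: [-0.8, -0.2, -4.6]
opening: 0.167
grasp_force: 71.3
```

Run:
```python
from h import *
im=r.grab_frame('side');cv2.imwrite('pics/s4.png',cv2.resize(im[60:310,180:480],(720,600))[:,:,::-1])
plan([(476,-17,187,-16.2)])
```

```text
t 10.975 pos [477.5 -17.9 257.2] ya -16.3 F [-0.4 -0.8 -4.3] open 0.17 tip 8.0
[ 0.4 -1.7 70.2] yaw -0.1
```

View pics/s4.png

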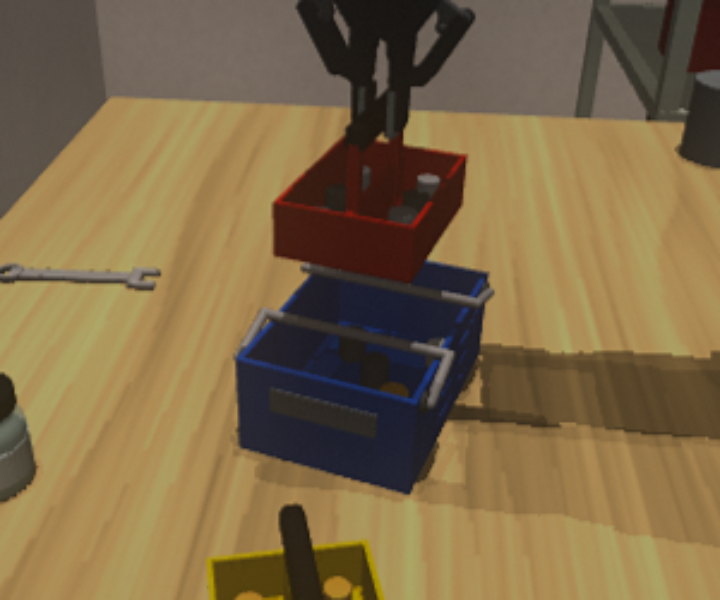

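The caddy hangs level and aligned above the crate, and both bails are in. Lowering gently.

Request:
carry_out([
  {"dp": [0,-1.5,12],"yaw": 0},
  {"dp": [0,-1.5,27],"yaw": 0},
  {"dp": [0,-1.5,42],"yaw": 0},
  {"dp": [0,-1.5,53],"yaw": 0},
  {"dp": [0,-1.5,59],"yaw": 0},
  {"dp": [0,-1.5,62],"yaw": 0},
  {"dp": [0,-1.5,64],"yaw": 0},
  {"dp": [0,-1.5,66],"yaw": 0},
  {"dp": [0,-1.5,67],"yaw": 0},
  {"dp": [0,-1.5,68],"yaw": 0},
  {"dp": [0,-1.5,68],"yaw": 0},
])

```text
clock: 12.35
eef_pos: [476.0, -16.9, 189.3]
tcp_rot: [3.142, -0.0, 1.286]
contact_force: [-1.1, -0.2, -3.9]
opening: 0.17
grasp_force: 71.3
```

Request:
carry_out([
  {"dp": [0,0,0.5],"yaw": 0},
  {"dp": [0,0,1],"yaw": 0},
  {"dp": [0,0,1.5],"yaw": 0},
  {"dp": [0,0,2],"yaw": 0},
  {"dp": [0,0,2],"yaw": 0},
])

```text
clock: 12.98
eef_pos: [476.0, -16.9, 187.2]
tcp_rot: [-3.142, 0.0, 1.286]
contact_force: [-0.2, -0.1, -4.7]
opening: 0.17
grasp_force: 71.3
```

Request:
carry_out([
  {"dp": [0,0,0.5],"yaw": 0},
  {"dp": [0,0,1],"yaw": 0},
  {"dp": [0,0,1.5],"yaw": 0},
  {"dp": [0,0,1.5],"yaw": 0},
])

```text
clock: 13.48
eef_pos: [476.5, -16.9, 186.8]
tcp_rot: [3.141, -0.0, 1.286]
contact_force: [-1.7, 0.1, 9.6]
opening: 0.17
grasp_force: 73.4
```

Contact made: the vertical force went from -4.7 to +9.6 N. Easing up slightly and releasing.

Request:
carry_out([
  {"dp": [0,0,-0.7],"yaw": 0},
  {"dp": [0,0,-0.7],"yaw": 0},
], grip_force=20)

```text
clock: 13.72
eef_pos: [476.4, -17.0, 186.9]
tcp_rot: [3.141, -0.0, 1.286]
contact_force: [-0.5, -0.5, 4.6]
opening: 0.172
grasp_force: 72.6
```

Request:
carry_out([
  {"dp": [0,0,0],"yaw": 0},
  {"dp": [0,0,0],"yaw": 0},
  {"dp": [0,0,0],"yaw": 0},
  {"dp": [0,0,0],"yaw": 0},
  {"dp": [0,0,-15],"yaw": 0},
  {"dp": [0,0,-40],"yaw": 0},
  {"dp": [0,0,-90],"yaw": 0},
  {"dp": [0,0,-140],"yaw": 0},
  {"dp": [-60,0,-140],"yaw": 0},
  {"dp": [-120,0,-140],"yaw": 0},
  {"dp": [-180,0,-140],"yaw": 0},
  {"dp": [-240,0,-140],"yaw": 0},
], fingers=0.2)

```text
clock: 15.22
eef_pos: [407.9, -249.0, 327.9]
tcp_rot: [3.14, 0.0, 1.286]
contact_force: [0.9, -0.4, -0.2]
opening: 0.597
grasp_force: 0.0
```

Run:
```python
from h import *
a=r.grab_frame('top');s=r.grab_frame('side')
cv2.imwrite('pics/v5.png',np.vstack([cv2.resize(a[120:280,220:520],(530,283),interpolation=cv2.INTER_CUBIC),cv2.resize(s[100:290,160:480],(530,314))])[:,:,::-1])
k=big(mask(a,'red'),(230,110,450,290));cal=r.get_calibration('top');print(rect(cal,k,144));plan([])
```

```text
((477.4000244140625, -14.41461181640625), (149.52032470703125, 111.08072662353516), 73.9683837890625)
t 15.325 pos [ 407.  -251.9  327.7] ya -16.6 F [-0.   0.9  1.2] open 0.6 tip 8.0
```

View pics/v5.png

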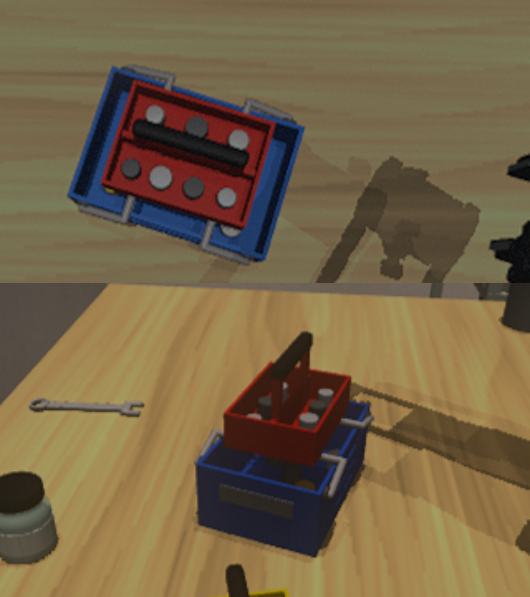

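The red caddy sits level on both bails. It is centred at (477,-14) against the crate's (476,-16), with both at 74°. The arm is clear, so I'm handing in.

```bash
python3 -c "
from rig import r
print(r.sign_off())"
```

```text
the job is handed in; nothing more can be done
None
```

I swung the outward bail in to its stop, set the red caddy level on both bails about 2 mm off the crate's centre and lined up with it, left the yellow caddy untouched, and handed the job in at about 15 s; sign-off returned no verdict.

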